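# Slide a loaded board carrier over the sill of a test dock until it latches

### The job

Slide the board carrier up over the sill of the test dock, nose first, and on along the deck between the guide rails until the spring plunger drops into its socket and holds it there; then let go. The heat sink only rests on the board, so keep the carrier down on the surfaces and nearly level, do not let it catch on the sill, and press it home gently so that neither the heat sink shifts nor the contact pins are rammed. Leave the other things on the bench where they are.

Things in the scene. Friction and masses are not known exactly. Their poses are not given: they have to be found in the camera images.
- dock: test dock, fixed: dark steel deck 182 x 126 mm, top 6 mm above the bench. Origin: bench level, middle of its front edge (the sill, a square 6 mm step); x = way in, z up. Rails leave 93 mm, from x 28 to 131, flared to 110 at x 6. Steel lips from x 49 on overhang 4.5 mm a side, underside 15.5 mm above the bench. Grey head at the far end, clamped anywhere in a 14 mm range along x, unmeasured.
- carrier: board carrier, loose, about 0.5 kg: grey plate 140 (x) x 90 x 6 mm with a green board on it and an upright tab near its tail. Origin: middle of its underside; x = towards the nose (end with the steel strike block, which goes in first), z up. Strike: ramp up from the nose, socket centred 48 mm ahead of the origin; its top is 11 mm above the underside.
- carrier_nose (a point): middle of the carrier's lower nose edge, 70 mm ahead of its origin. Latched, it lies 119 to 133 mm past the sill (dock x), depending on where the head is clamped; at deck level, 6 mm above the bench.
- carrier_tab (a point): top middle of the carrier's aluminium tab, to hold it by: an upright plate 44 mm wide (carrier y), 8 mm thick (carrier x), 40 mm tall above the 6 mm plate; 58 mm behind the carrier's origin, 46 mm above its underside. The board's edge is 33 mm ahead of the tab.
- board_mid (a point): point on top of the board, fixed to the carrier (4 mm ahead of its origin, 2 mm to its right, 12 mm up), where the heat sink belongs: its origin starts within 3 mm of it.
- heat_sink: finned aluminium heat sink, 30 x 35 x 18 mm, 40 g, lying loose on the board. Origin: middle of its underside.
- plunger (a joint): black-knobbed spring plunger in the head's arm: height in m above its rest. 0 with nothing under it; the strike's ramp (from 20 mm before home) lifts it about 4 mm, and it drops back to 0 in the socket. The head's row of spring pins meets the nose 4 mm before home, pushes back with 8 N at home and bottoms 2 mm past it. The plunger adds about 5 N of drag, sliding friction 2 to 5 N.
- flux_bottle: white bottle with red neck and needle, 38 mm across, 118 mm tall, beside the dock; bystander. Origin: middle of its foot.
- tweezers: steel tweezers, 14 x 122 x 9 mm, lying beside the dock; bystander. Origin: middle of the underside.
- nose_pliers: nose pliers with blue handles, 48 x 156 x 13 mm, on the near side of the bench; bystander. Origin: middle of the underside.
- fuse_pack: small card box, 30 x 50 x 16 mm, left on the bench; bystander. Origin: middle of the underside.
There are look-alikes about, which are no part of the job. Leave any purple look-alike of the heat_sink alone.

How it is judged:
By the outcome, as a careful person would: the job done as asked, in the order asked, and still so for the second after the job is handed in, with the robot touching nothing.
It also fails if it takes over 48 s, if anything falls off the work surface, if the arm or the gripper's body presses on something with over 40 N, if the wrist force passes 120 N, or if a joint passes its speed limit or range.

### The arm

A 7-joint arm with a two-finger parallel gripper is mounted at the origin on a cart in front of the work surface, level with it; the furniture and walls round the work are solid. World frame = base frame: x ahead of the robot, y to its left, z up, the work surface at z = 0. Lengths are in m, angles in rad, forces in N, time in s.
With the tool pointing down it reaches from about 0.4 to 0.85 m from the base axis. Payload 6.9 kg.
Tool frame: the origin (TCP) lies midway between the tips of the shut fingers; the grasp point (between the pads) lies behind it (ctrl.pinch_z is the z of the grasp point in the tool frame, in m); z points along the fingers, y is the direction in which the jaws open and shut (so a half turn about z gives the same grasp; the last joint's range is limited). The gripper opens to 85 mm and grips with 20 to 120 N. Pads are 22 mm wide; open, the fingers measure 114 mm over their backs; the gripper's body (76 mm by 85 mm) begins 54 mm behind the grasp point. The pads swing forward as they close: fully open they stand 13 mm farther back than shut.
Start: joints at [1.208, 0.507, -0.238, 1.5, 0.126, 1.149, -0.155], TCP at [0.282, -0.558, 0.231] pointing down, gripper open.
Joint ranges: [-3.08, 3.08], [-0.24, 2.05], [-1.43, 1.35], [0, 2.5], [-1.52, 4.66], [0.17, 1.96], [-2.89, 2.89]. Speed limits (rad/s): [2.39, 2.39, 3.14, 3.14, 3.14, 3.14, 3.14].

### API

Orientations are given as a unit quaternion [w, x, y, z].
In Python, from station import ctrl, get_state, vision, ticket, models gives the robot as it stands. Calls block until the motion is done:
- ctrl.movep(position, orientation): joint-space move of the TCP to a pose.
- ctrl.movel(position, frame=None, max_speed=0.15): straight line of the TCP; frame=None keeps the orientation; max_speed is the mean speed in m/s.
- ctrl.set_joints(angles): joint-space move.
- ctrl.ungrasp() and ctrl.close_gripper(force=None): open the fingers fully, or close them until they stop; force is the grip in N (None keeps the last).
- ctrl.pause(seconds).
- ctrl.ik(position, orientation): joint angles nearest the present ones, or None.
- get_state(): the state.
- vision.grab_frame(name): name is "scene" or "top" or "wrist"; returns (picture, depth): 480x640x3 uint8, blue, green, red; 480x640 float32, m along the optical axis (not along the pixel's ray), 0 where there is no reading.
- vision.camera_info(name): a dict with "mtx" (3x3 intrinsics, pixels), "dist_coeffs" ([k1, k2, p1, p2, k3] as OpenCV has them; the pictures are not rectified), "R" (3x3) and "t" (3): a world point X has camera coordinates R X + t; the wrist camera has in their place "hand_eye" (4x4, takes a point from camera to tool coordinates, whose origin is the TCP and whose axes are the flange's). Camera axes: x right, y down, z forward; pixel columns grow to the right and rows downward; lengths in m; the calibration is good to about 2 mm. A picture is of the moment at which its call begins: read the wrist's pose just before it. camera_info takes no time and is no camera call.
A pose or a line that the arm cannot do raises ctrl.Unreachable and nothing moves.
- ticket.close_job(): hands the job in, once; it reports no verdict.
Trained networks look in the newest picture that a camera, given by its name, has taken for a name from the list of things; names that differ only in an ending like _2 or _b are one class to them, and where a whole thing is asked for, a point or a joint stands for the part that bears it (a point fixed in the world has none). Each returns a list of dicts, best first, with "p" (0 to 1); they miss things now and then, are a little off and sometimes report something else, mostly with a low value. They report only what shows in the picture. A call takes as long as a camera call. They do not tell look-alikes from the thing itself.
- models.recognise(camera, target): "point" ([column, row] in pixels, amid what is visible of it).
- models.masks_of(camera, target): "mask" (480x640 bool, what is visible of it) and "point" ([column, row] in pixels, amid what is visible of it).
The state is a dict: "time": time; "qpos": joint angles; "qd": joint speeds; "tau": joint torques, N m; "tcp_pos": TCP position; "eef_rot": TCP orientation; "contact_force": force on the tool from outside, world axes, zero at the start; "wrist_torque": the same for the moment, N m; "width": finger opening in m.
Only numpy, scipy, OpenCV 4.12 (cv2) and the standard library are available. Lean on these libraries where they do the work, as an engineer would, in place of code of your own. Each camera call takes 0.05 s, during which the arm holds its last target. There are 200 camera calls.

## Working session

There is one attempt and no reset: what is moved stays moved. The work goes in short steps, each a Python script; the robot and the scene stay as the last script left them, time stands still between calls to the robot, and variables do not carry over. Pictures are saved under pics/ and viewed, about 8 in all and at most 12, crops included, and the job is handed in when it is done.

```bash
mkdir -p pics; ls
cat > h.py <<'E'
import numpy as np, cv2
from station import ctrl, get_state, vision, ticket, models
def world(cam, uv, depth=None, z=None):
    ci=vision.camera_info(cam); K=np.array(ci["mtx"]); D=np.array(ci["dist_coeffs"])
    uv=np.atleast_2d(np.array(uv,float))
    n=cv2.undistortPoints(uv.reshape(-1,1,2),K,D).reshape(-1,2)
    r=np.c_[n,np.ones(len(n))]; R=np.array(ci["R"]); t=np.array(ci["t"])
    if z is None: return (r*np.atleast_1d(depth)[:,None]-t)@R
    o=-R.T@t; d=r@R; return o+d*((z-o[2])/d[:,2])[:,None]
def cloud(cam, depth, mask):
    v,u=np.nonzero(mask&(depth>0)); return world(cam,np.c_[u,v],depth[v,u])
E
python3 - <<'E'
from h import *
s=get_state(); print(s["time"],s["tcp_pos"],s["eef_rot"],s["width"],ctrl.pinch_z)
for c in("top","scene"):
    im,d=vision.grab_frame(c); cv2.imwrite(f"pics/{c}0.png",im); np.savez(f"{c}0.npz",im=im,d=d)
    for n in("dock","carrier","carrier_tab","heat_sink","plunger","flux_bottle","tweezers","nose_pliers","fuse_pack"):
        for r in models.masks_of(c,n)[:3]:
            p=cloud(c,d,r["mask"]); 
            print(c,n,round(r["p"],2),np.round(r["point"]),r["mask"].sum(), np.round(np.median(p,0),3) if len(p) else None, np.round(np.percentile(p,[2,98],axis=0),3).tolist() if len(p) else None)
print(get_state()["time"])
E
```

```text
pics
0.0 [ 0.28208717 -0.55716266  0.23041544] [-8.75403296e-04  9.72652361e-01  2.32264002e-01 -2.26057823e-04] 0.08529352703784933 -0.0187
top dock 0.78 [426. 225.] 4994 [ 0.582 -0.229  0.007] [[0.519, -0.317, 0.002], [0.648, -0.143, 0.035]]
top carrier 0.6 [316. 206.] 2479 [ 0.616 -0.007  0.006] [[0.566, -0.077, 0.002], [0.67, 0.058, 0.044]]
top carrier_tab 0.61 [316. 205.] 2474 [ 0.616 -0.007  0.006] [[0.567, -0.079, 0.002], [0.669, 0.058, 0.044]]
top heat_sink 0.77 [315. 276.] 267 [0.477 0.003 0.003] [[0.459, -0.011, -0.002], [0.494, 0.02, 0.018]]
top heat_sink 0.61 [321. 209.] 230 [ 0.615 -0.014  0.02 ] [[0.597, -0.028, 0.012], [0.633, 0.001, 0.031]]
top heat_sink 0.51 [246. 136.] 252 [0.771 0.148 0.01 ] [[0.754, 0.129, -0.001], [0.788, 0.168, 0.019]]
top plunger 0.54 [434. 224.] 54 [ 0.581 -0.239  0.058] [[0.574, -0.246, 0.054], [0.587, -0.232, 0.06]]
top plunger 0.32 [252. 346.] 714 [0.334 0.126 0.008] [[0.276, 0.09, 0.002], [0.398, 0.173, 0.013]]
top flux_bottle 0.57 [430. 173.] 393 [ 0.68 -0.23  0.06] [[0.666, -0.249, 0.011], [0.7, -0.218, 0.103]]
top nose_pliers 0.91 [253.
[... 861 characters left out ...]
 0.009 0.012] [[0.458, -0.011, -0.001], [0.493, 0.022, 0.018]]
scene plunger 0.64 [412. 178.] 77 [ 0.578 -0.236  0.057] [[0.573, -0.246, 0.041], [0.586, -0.23, 0.061]]
scene flux_bottle 0.59 [375. 160.] 645 [ 0.676 -0.226  0.048] [[0.664, -0.245, 0.001], [0.697, -0.215, 0.096]]
scene tweezers 0.81 [446. 220.] 245 [ 0.489 -0.25   0.005] [[0.472, -0.287, -0.001], [0.517, -0.178, 0.011]]
scene tweezers 0.75 [332. 395.] 1278 [0.328 0.132 0.01 ] [[0.274, 0.091, 0.0], [0.4, 0.179, 0.014]]
scene nose_pliers 0.71 [334. 396.] 1426 [0.326 0.133 0.009] [[0.273, 0.092, -0.001], [0.399, 0.179, 0.013]]
scene fuse_pack 0.76 [232. 392.] 834 [0.424 0.265 0.015] [[0.404, 0.239, 0.0], [0.447, 0.29, 0.018]]
1.0
```

Run:
```python
import cv2
im=cv2.imread("pics/top0.png")
cv2.imwrite("pics/top0c.png",cv2.resize(im[130:300,235:500],None,fx=3,fy=3,interpolation=cv2.INTER_CUBIC)[:600,:800])
im=cv2.imread("pics/scene0.png")
cv2.imwrite("pics/scene0c.png",cv2.resize(im[120:315,230:490],None,fx=3,fy=3,interpolation=cv2.INTER_CUBIC))
```

```text
(no output)
```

View pics/top0c.png

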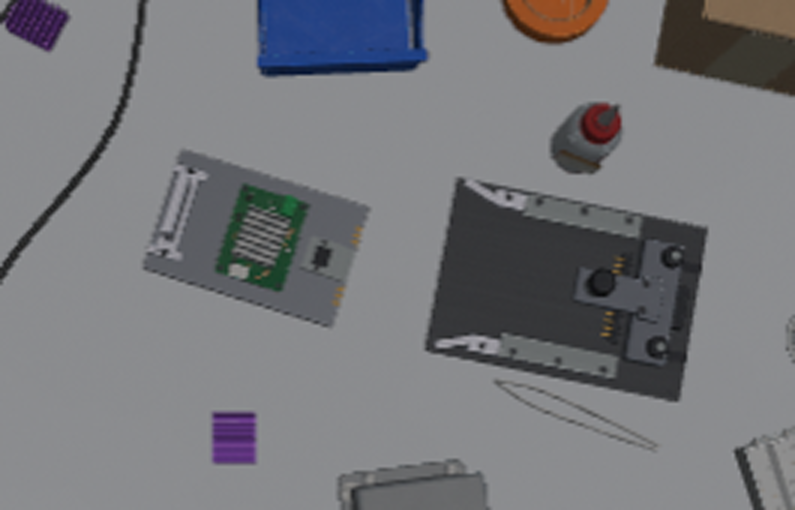

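View pics/scene0c.png

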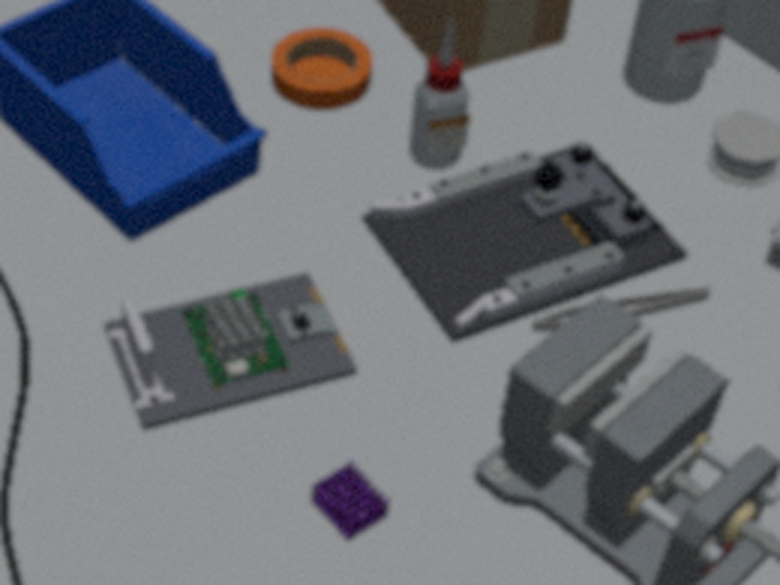

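The top crop shows the carrier at crop (255,238), with its tab at the left and the strike block at the right. The dock is at (565,290), opening towards the carrier. The heat sink that counts is the grey one at top px (321,209), because it lies on the green board. The two at px (315,276) and (246,136) are purple look-alikes.

Next I'll get a coarse pose and look closer with the wrist camera.

```bash
cat >> h.py <<'E'
def quat(ang, pitch=0.0):
    """tool down, tool y at world angle ang (rad)"""
    from scipy.spatial.transform import Rotation as Ro
    y=np.array([np.cos(ang),np.sin(ang),0]); z=np.array([0,0,-1.]); x=np.cross(y,z)
    q=Ro.from_matrix(np.c_[x,y,z]).as_quat(); return np.r_[q[3],q[:3]]
E
python3 - <<'E'
from h import *
px=lambda a:np.array(a,float)/3+[235,130]
dk=world("top",px([(458,178),(707,228),(679,400),(427,350)]),z=.006)
ca=world("top",px([(182,150),(370,207),(332,326),(143,268)]),z=.006)
for n,c in(("dock",dk),("car",ca)):
    f=(c[1]+c[2])/2; b=(c[0]+c[3])/2; d=f-b
    print(n,np.round(c,4).tolist(),"tail",b,"nose",f,"ang",np.degrees(np.arctan2(d[1],d[0])),"len",np.linalg.norm(d),"wid",np.linalg.norm(c[0]-c[3]),np.linalg.norm(c[1]-c[2]))
ci=vision.camera_info("wrist"); print(ci["mtx"],ci["dist_coeffs"],np.round(ci["hand_eye"],4).tolist())
for a in(-14,166):
  for p in([.6,-.1,.36],[.6,-.1,.32],[.62,.05,.02],[.6,-.13,.03]):
    q=ctrl.ik(p,quat(np.radians(a))); print(a,p,None if q is None else np.round(q,2))
E
```

```text
dock [[0.6616, -0.1529, 0.006], [0.6287, -0.3303, 0.006], [0.5063, -0.3077, 0.006], [0.5387, -0.1308, 0.006]] tail [ 0.60017946 -0.14183329  0.006     ] nose [ 0.56749347 -0.31901085  0.006     ] ang -100.45249143228129 len 0.18016732264927426 wid 0.12486841880054526 0.12454704072929863
car [[0.6784, 0.0432, 0.006], [0.6396, -0.0904, 0.006], [0.5546, -0.0642, 0.006], [0.5934, 0.0688, 0.006]] tail [0.63594026 0.05602724 0.006     ] nose [ 0.59709643 -0.0772948   0.006     ] ang -106.24366129617786 len 0.13886543305902574 wid 0.08877394137082688 0.0889967206821604
[[351.86861808   0.         316.88279514]
 [  0.         351.86861808 233.45123904]
 [  0.           0.           1.        ]] [-0.00210474  0.          0.          0.          0.        ] [[-0.0003, -0.9642, -0.2651, 0.0665], [1.0, -0.0002, -0.0004, 0.0002], [0.0003, -0.2651, 0.9642, -0.1426], [0.0, 0.0, 0.0, 1.0]]
-14 [0.6, -0.1, 0.36] [ 0.51  0.46 -0.67  1.3   0.28  1.47 -0.37]
-14 [0.6, -0.1, 0.32] [ 0.51  0.47 -0.65  1.39  0.29  1.38 -0.39]
-14 [0.62, 0.05, 0.02] [ 0.19  0.77 -0.51  1.74  0.51  0.77 -0.83]
-14 [0.6, -0.13, 0.03] [ 0.44  0.73 -0.45  1.75  0.44  0.75 -0.47]
166 [0.6, -0.1, 0.36] [-0.45  0.61  1.15  1.31 -0.55  1.55 -2.75]
166 [0.6, -0.1, 0.32] [-0.46  0.64  1.15  1.4  -0.58  1.47 -2.72]
166 [0.62, 0.05, 0.02] [ 0.5   1.04 -1.23  1.73  1.07  1.19  1.86]
166 [0.6, -0.13, 0.03] [-0.4   1.02  1.15  1.77 -1.06  1.11 -2.27]
```

```bash
cat >> h.py <<'E'
from scipy.spatial.transform import Rotation as Ro
def wpose():
    s=get_state(); q=s["eef_rot"]; T=np.eye(4); T[:3,:3]=Ro.from_quat(np.r_[q[1:],q[0]]).as_matrix(); T[:3,3]=s["tcp_pos"]
    return T@np.array(vision.camera_info("wrist")["hand_eye"])
def wworld(T, uv, depth=None, z=None):
    ci=vision.camera_info("wrist"); n=cv2.undistortPoints(np.array(uv,float).reshape(-1,1,2),np.array(ci["mtx"]),np.array(ci["dist_coeffs"])).reshape(-1,2)
    r=np.c_[n,np.ones(len(n))]
    if z is None: return (r*np.atleast_1d(depth)[:,None])@T[:3,:3].T+T[:3,3]
    d=r@T[:3,:3].T; return T[:3,3]+d*((z-T[2,3])/d[:,2])[:,None]
def wlook(name):
    T=wpose(); im,d=vision.grab_frame("wrist"); np.savez(name+".npz",T=T,im=im,d=d); cv2.imwrite(f"pics/{name}.png",im); return T,im,d
E
python3 - <<'E'
from h import *
ctrl.movep([.575,-.285,.25],quat(np.radians(-10.5))); T,im,d=wlook("w1"); print(get_state()["time"])
for n in("plunger","dock"):
    for r in models.masks_of("wrist",n)[:2]:
        v,u=np.nonzero(r["mask"]&(d>0)); p=wworld(T,np.c_[u,v],d[v,u]); print(n,r["p"],r["point"],np.round(np.median(p,0),4),np.round(np.percentile(p,[2,98],axis=0),4).tolist())
ctrl.movep([.625,-.03,.22],quat(np.radians(-16))); T,im,d=wlook("w2"); s=get_state();print(s["time"],s["qpos"])
for n in("carrier_tab","heat_sink"):
    for r in models.masks_of("wrist",n)[:2]:
        v,u=np.nonzero(r["mask"]&(d>0)); p=wworld(T,np.c_[u,v],d[v,u]); print(n,r["p"],r["point"],np.round(np.median(p,0),4),np.round(np.percentile(p,[2,98],axis=0),4).tolist())
E
```

```text
2.5333
plunger 0.57 [316.0, 155.7] [ 0.58   -0.2396  0.0587] [[0.5718, -0.2481, 0.0557], [0.5877, -0.2317, 0.0608]]
dock 0.73 [313.5, 130.2] [ 0.5835 -0.2192  0.0066] [[0.5178, -0.3136, 0.0045], [0.6478, -0.1393, 0.0342]]
3.7083 [ 0.31193459  0.54481712 -0.50123024  1.51272144  0.27735693  1.1550965
 -0.52320177]
carrier_tab 0.77 [299.2, 169.1] [0.6177 0.0034 0.0065] [[0.564, -0.0756, 0.0045], [0.6675, 0.0623, 0.0458]]
carrier_tab 0.52 [322.5, 342.2] [ 0.5894 -0.1905  0.0062] [[0.5311, -0.2528, 0.0042], [0.6504, -0.1341, 0.0279]]
heat_sink 0.97 [161.7, 207.1] [0.4744 0.0068 0.014 ] [[0.4569, -0.0078, 0.0015], [0.4912, 0.0206, 0.0186]]
heat_sink 0.95 [300.1, 187.4] [ 0.6124 -0.0099  0.0163] [[0.5943, -0.0262, 0.014], [0.6307, 0.0056, 0.0304]]
```

View pics/w1.png

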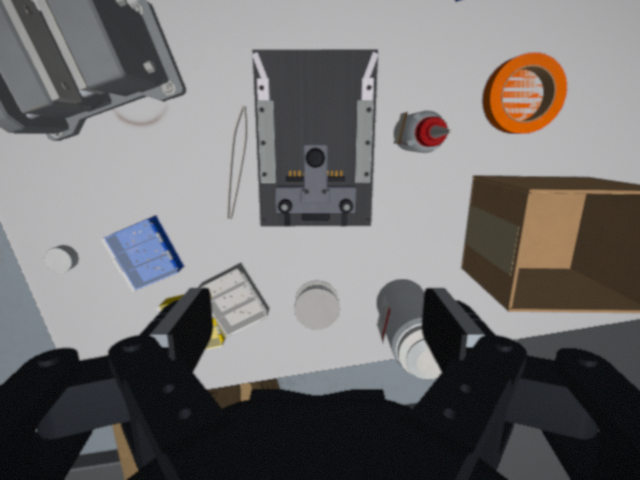

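View pics/w2.png

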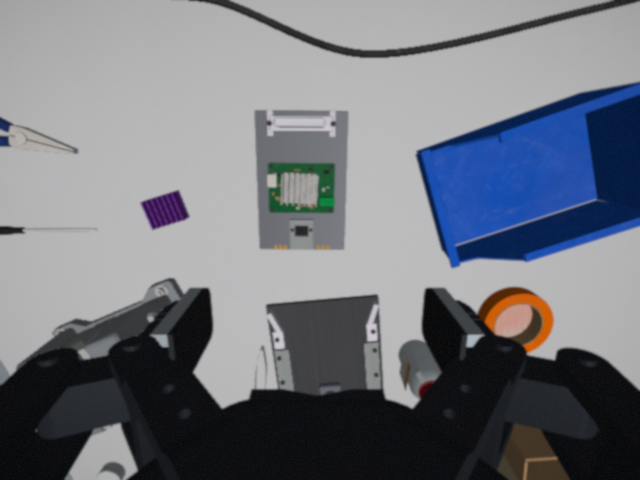

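w1 shows the dock deck with corners at about (252,50), (378,50), (371,225) and (260,225), and the plunger knob at (316,157). w2 shows the carrier plate at (255..348, 110..248), its tab at (300,123) and the sink at (300,187). I'll fit rectangles to both.

```bash
cat >> h.py <<'E'
def rectfit(T, mask, z=.006):
    m=cv2.morphologyEx(mask.astype(np.uint8),cv2.MORPH_CLOSE,np.ones((9,9))); m=cv2.morphologyEx(m,cv2.MORPH_OPEN,np.ones((5,5)))
    c=max(cv2.findContours(m,cv2.RETR_EXTERNAL,cv2.CHAIN_APPROX_NONE)[0],key=cv2.contourArea)
    P=wworld(T,c.reshape(-1,2),z=z)[:,:2]*1000
    # fit four sides by robust line fits, sides from the min-area rectangle
    (cx,cy),(w,h),a=cv2.minAreaRect(P.astype(np.float32)); a=np.radians(a)
    u=np.array([np.cos(a),np.sin(a)]); v=np.array([-u[1],u[0]]); Q=P-[cx,cy]; L={}
    for k,(e,f,he,hf) in{"u+":(u,v,w/2,h/2),"u-":(-u,v,w/2,h/2),"v+":(v,u,h/2,w/2),"v-":(-v,u,h/2,w/2)}.items():
        s=(Q@e>he-4)&(abs(Q@f)<hf*.85); l=cv2.fitLine(P[s].astype(np.float32),cv2.DIST_HUBER,0,.01,.01).ravel(); L[k]=(l,s.sum(),np.degrees(np.arctan2(l[1],l[0]))%180)
    out={}
    for a1,b1 in(("u+","u-"),("v+","v-")):
        p,q=L[a1][0][2:],L[b1][0][2:]; d=L[a1][0][:2]; n=np.array([-d[1],d[0]]); out[a1]=(L[a1][2],L[b1][2],abs((p-q)@n))
    pts=[]
    for k in("u+","u-"):
        for j in("v+","v-"):
            A=np.array([L[k][0][:2],-L[j][0][:2]]).T; t=np.linalg.solve(A,L[j][0][2:]-L[k][0][2:]); pts.append(L[k][0][2:]+t[0]*L[k][0][:2])
    return np.array(pts),out
E
python3 - <<'E'
from h import *
z=np.load("w1.npz"); T,im,d=z["T"],z["im"],z["d"]
g=im.max(2); m=np.zeros(g.shape,bool); m[40:235,240:390]=g[40:235,240:390]<120
v,u=np.mgrid[:480,:640]; 
m2=np.zeros_like(m); m2[44:232,245:385]=True
W=wworld(T,np.c_[u[m2],v[m2]],d[m2]); hi=np.zeros_like(m); hi[m2]=W[:,2]>.0035; hi&=m2
for k,mm in(("dark",m),("high",hi)):
    p,o=rectfit(T,mm); print("dock",k,np.round(p,1).tolist(),o)
# plunger & rails heights
b=d[150:165,309:324]; print("knob top",np.round(np.median(wworld(T,np.c_[u[150:165,309:324].ravel(),v[150:165,309:324].ravel()],b.ravel()),0),4))
print("lip z",np.round(wworld(T,[[266,140],[364,140],[262,70],[369,70]],[d[140,266],d[140,364],d[70,262],d[70,369]]),4))
z=np.load("w2.npz"); T,im,d=z["T"],z["im"],z["d"]
m2=np.zeros_like(m); m2[100:256,245:358]=True
W=wworld(T,np.c_[u[m2],v[m2]],d[m2]); hi=np.zeros_like(m); hi[m2]=W[:,2]>.0035
g=im.max(2); dk=m2&(g<150); print("grey bench/plate",g[90,300],g[150,262])
for k,mm in(("dark",dk|hi),("high",hi)):
    p,o=rectfit(T,mm); print("car",k,np.round(p,1).tolist(),o)
tab=W[(W[:,2]>.04)]; r=cv2.minAreaRect((tab[:,:2]*1000).astype(np.float32)); print("tab",r,tab.mean(0),len(tab))
print("bench z", np.median(wworld(T,[[230,150],[220,180]],[d[150,230],d[180,220]])[:,2]))
E
```

```text
dock dark [[538.0, -128.10000610351562], [659.7999877929688, -151.1999969482422], [505.29998779296875, -304.79998779296875], [627.0, -327.79998779296875]] {'u+': (np.float32(169.2663), np.float32(169.29146), np.float32(179.64772)), 'v+': (np.float32(79.52438), np.float32(79.478615), np.float32(123.89686))}
dock high [[530.9000244140625, -125.9000015258789], [660.2000122070312, -150.39999389648438], [488.20001220703125, -301.6000061035156], [626.9000244140625, -327.79998779296875]] {'u+': (np.float32(169.26775), np.float32(169.2914), np.float32(180.55139)), 'v+': (np.float32(76.327126), np.float32(79.368286), np.float32(135.13054))}
knob top [ 0.5815 -0.2396  0.0589]
lip z [[ 0.5338 -0.2154  0.0191]
 [ 0.6324 -0.2341  0.0197]
 [ 0.5442 -0.1495  0.0148]
 [ 0.6478 -0.1693  0.0159]]
grey bench/plate 185 116
car dark [[584.4000244140625, 74.5999984741211], [677.9000244140625, 45.900001525878906], [553.7000122070312, -62.70000076293945], [637.9000244140625, -87.0]] {'u+': (np.float32(162.98502), np.float32(163.85393), np.float32(139.40521)), 'v+': (np.float32(77.37981), np.float32(73.23277), np.float32(91.82689))}
car high [[584.4000244140625, 74.5], [677.0999755859375, 46.099998474121094], [553.7000122070312, -62.70000076293945], [638.2000122070312, -87.0999984741211]] {'u+': (np.float32(162.96289), np.float32(163.85393), np.float32(139.2775)), 'v+': (np.float32(77.37981), np.float32(73.703896), np.float32(92.98778))}
tab ((630.824951171875, 43.82208251953125), (15.975207328796387, 43.07161331176758), 73.67208099365234) [0.63323449 0.0458977  0.08417364] 567
bench z -0.000584238048098179
```

Run:
```python
from h import *
z=np.load("w2.npz"); T,im,d=z["T"],z["im"],z["d"]; g=im.max(2).astype(float)
def cross(line,th=150):
    i=np.argmax(line<th); return i-1+(line[i-1]-th)/(line[i-1]-line[i]+1e-9)
rows=range(142,240,4); cols=list(range(262,292,4))+list(range(310,342,4))
E={"L":[(235+cross(g[r,235:290]),r) for r in rows],"R":[(370-cross(g[r,370:315:-1]),r) for r in rows],
"T":[(c,95+cross(g[95:130,c])) for c in cols],"N":[(c,262-cross(g[262:235:-1,c])) for c in cols]}
for k,e in E.items():
    P=wworld(T,e,z=.006)[:,:2]*1000; l=cv2.fitLine(P.astype(np.float32),cv2.DIST_HUBER,0,.01,.01).ravel(); n=np.array([-l[1],l[0]])
    print(k,np.round(np.degrees(np.arctan2(l[1],l[0]))%180,2),np.round(l[2:],1),"resid",np.round(np.std((P-l[2:])@n),2),np.round(P[[0,-1]],1).tolist())
s=(slice(104,140),slice(258,346))
v,u=np.mgrid[s]; W=wworld(T,np.c_[u.ravel(),v.ravel()],d[s].ravel()).reshape(u.shape+(3,))
print(np.round(W[::3,::6,2]*1000).astype(int))
cv2.imwrite("pics/w2c.png",cv2.resize(im[98:258,240:360],None,fx=3.6,fy=3.6,interpolation=cv2.INTER_CUBIC))
```

```text
L 73.44 [570.1  -2.5] resid 0.15 [[583.7, 43.4], [556.0, -50.6]]
R 73.39 [655.1 -31.3] resid 0.16 [[669.9, 18.5], [641.5, -75.4]]
T 163.6 [630.5  60.7] resid 4.44 [[599.7, 70.0], [669.5, 49.1]]
N 163.97 [589.  -71.8] resid 1.5 [[555.3, -62.6], [632.8, -85.5]]
[[  0   1   1  -1   0   0  -1   0   0  -1  -1   0   0  -1   1]
 [  0   0  -1   0   0   0   0   0   0   1   1   1  -1   1   1]
 [  6   5   9   5   5   4   3   1   0   0  -1  -2   0   0   2]
 [  8   6   9   8   6   7   6   7   6   6   7   6  10   6   6]
 [  8   7  10   9  10   9  10  12   8  11  10   9   9   7   6]
 [  7   6  11  46  46  45  46  46  46  45  45  10   9   6   7]
 [  7   8  11  45  46  47  46  46  47  46 363  44  12   5   5]
 [  7   7  11  44  46  46  45  47  46  47  46   9   9   6   6]
 [  8   6 363  11  11  11  10  11  11  10  11  11   9   5   7]
 [  5   5   9   6   5   6   4   6   7   5   6   6  10   6   7]
 [  7   6   9   5   6   7   5   6   5   7   7   7   9   6   6]
 [  6   7   6   6   7   5   5   6   7   7   5   5   6   6   7]]
```

View pics/w2c.png

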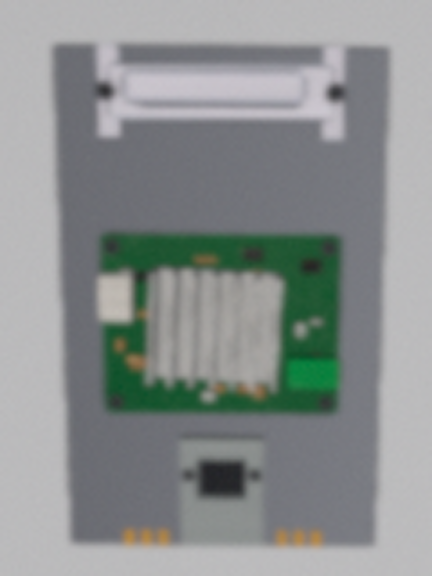

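The carrier axis is at -106.6°, with a width of 89.7 mm and a length of 139.5 mm, which match the given sizes. The crop shows the tab standing on a base strip about 10 mm high, so I'll keep the tips above that. I'll grip the tab by its 44 mm width so the jaws stay clear of the board and sink.

Run:
```python
from h import *
z=np.load("w2.npz"); p=wworld(z["T"],[[299.7,121.6]],z=.046)[0]; print("tab from img",p)
t=np.array([.632,.048]); 
if np.linalg.norm(p[:2]-t)<.005: t=(t+p[:2])/2
q=quat(np.radians(-16.6))
ctrl.movep([*t,.10],q); ctrl.movel([*t,.0165],max_speed=.12)
s=get_state(); print(s["time"],s["tcp_pos"],s["contact_force"],s["wrist_torque"])
ctrl.close_gripper(60); s=get_state(); print(s["time"],s["tcp_pos"],s["contact_force"],s["wrist_torque"],s["width"])
T,im,d=wlook("w3")
```

```text
tab from img [0.63257394 0.04754175 0.046     ]
5.2833 [0.63298152 0.04767523 0.0174057 ] [ 0.10581244  0.15185575 -0.3998253 ] [-0.01267834  0.00878717  0.00189751]
5.75 [0.63263978 0.0478558  0.01733756] [-1.47928484 -0.46431432  5.80234902] [-0.10014829  0.28075584 -0.09279357] 0.043034572400586446
```

```bash
cat >> h.py <<'E'
SILL=np.array([.5992,-.1385]); PSI=np.radians(-100.55); DX=np.array([np.cos(PSI),np.sin(PSI)]); DY=np.array([-DX[1],DX[0]])
QD=quat(PSI+np.pi/2)
def tcp_at(x,y=0,z=.018): return [*(SILL+DX*x+DY*y),z]
def todock(P): P=np.atleast_2d(P); return np.c_[(P[:,:2]-SILL)@DX,(P[:,:2]-SILL)@DY,P[:,2:]]
def rep(tag=""):
    s=get_state(); f=s["contact_force"]; print(tag,"t",round(s["time"],2),"tcp dock mm",np.round(todock(s["tcp_pos"])[0]*1000,2),"Fx,Fy,Fz",np.round([f[:2]@DX,f[:2]@DY,f[2]],1),"M",np.round(s["wrist_torque"],2),"w",round(s["width"]*1000,1)); return s
E
python3 - <<'E'
from h import *
s=get_state(); p=s["tcp_pos"]; z0=p[2]
ctrl.movel([p[0],p[1],z0+.001],max_speed=.02); rep("lift1")
ctrl.movel(tcp_at(-.145,0,z0+.001),QD,max_speed=.05); rep("aligned")
ctrl.movel(tcp_at(-.145,0,z0+.0085),max_speed=.02); rep("up")
for c in("top","scene"):
    im,d=vision.grab_frame(c); np.savez(f"{c}1.npz",im=im,d=d); cv2.imwrite(f"pics/{c}1.png",im)
    m=models.masks_of(c,"carrier")[0]["mask"]; W=cloud(c,d,m); D=todock(W)*1000
    # plate-only: strips beside the board/tab in carrier frame
    k=(D[:,0]>-160)&(D[:,0]<-20)&(abs(D[:,1])<43)&((abs(D[:,1])>36)|((D[:,0]>-132)&(D[:,0]<-118)&(D[:,0]>-128)))
    k&=(abs(D[:,2]-14)<6)
    A=np.c_[D[k,0]+87,D[k,1],np.ones(k.sum())]; co=np.linalg.lstsq(A,D[k,2],rcond=None)[0]; print(c,k.sum(),"pitch deg",np.degrees(co[0]),"roll",np.degrees(co[1]),"top z",co[2], "x range",np.percentile(D[:,0],[1,99]),"y",np.percentile(D[:,1],[1,99]))
im=np.load("scene1.npz")["im"]; cv2.imwrite("pics/scene1c.png",cv2.resize(im[120:280,260:480],None,fx=3.6,fy=3.6,interpolation=cv2.INTER_CUBIC))
E
```

```text
lift1 t 6.05 tcp dock mm [-189.33   -1.39   18.04] Fx,Fy,Fz [-0.3  0.6 -3.3] M [ 0.14 -0.21  0.09] w 42.7
aligned t 7.08 tcp dock mm [-1.4529e+02 -3.0000e-02  1.8400e+01] Fx,Fy,Fz [ 0.1 -0.2 -4.9] M [0.02 0.   0.01] w 42.8
up t 7.61 tcp dock mm [-1.4506e+02  3.0000e-02  2.5970e+01] Fx,Fy,Fz [-0.4  0.  -5.6] M [ 0.28 -0.01 -0.07] w 42.6Traceback (most recent call last):
  File "<stdin>", line 8, in <module>
IndexError: list index out of range
```

```bash
cat >> h.py <<'E'
def plate(c,d,nose):
    """plane of the plate's bare parts, carrier nose at dock x=nose (mm)"""
    v,u=np.nonzero(d>0); D=todock(world(c,np.c_[u,v],d[v,u]))*1000; X=D[:,0]-nose; Y=D[:,1]
    k=(X>-138)&(X<-3)&(abs(Y)<42)&((abs(Y)>37)|((X<-95)&(X>-108)))|((X>-30)&(X<-3)&(abs(Y)>22)&(abs(Y)<42))
    k&=(D[:,2]>8)&(D[:,2]<22)
    for _ in range(3):
        A=np.c_[X[k]+70,Y[k],np.ones(k.sum())]; co=np.linalg.lstsq(A,D[k,2],rcond=None)[0]
        k&=abs(D[:,2]-np.c_[X+70,Y,np.ones(len(X))]@co)<2.5
    print(c,k.sum(),"pitch",np.degrees(co[0]).round(2),"roll",np.degrees(co[1]).round(2),"underside z",round(co[2]-6,1))
E
python3 - <<'E'
from h import *
for c in("top","scene"):
    im,d=vision.grab_frame(c); np.savez(f"{c}1.npz",im=im,d=d)
    if c=="top":
        pass
    plate(c,d,-17)
im=np.load("scene1.npz")["im"]; a=cv2.resize(im[130:270,270:470],None,fx=4,fy=4,interpolation=cv2.INTER_CUBIC); cv2.imwrite("pics/scene1c.png",a)
E
```

```text
top 0 pitch 0.0 roll 0.0 underside z -6.0
scene 423 pitch -0.83 roll 0.12 underside z 7.2
```

View pics/scene1c.png

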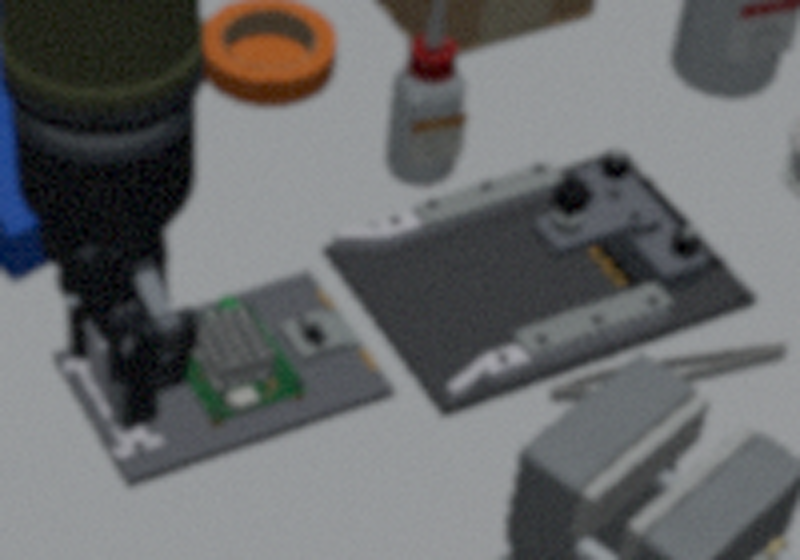

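Scene crop: the carrier is held in line before the sill, with nose corners at about (390,395) and (315,272) and dock front corners at (447,410) and (325,248). The sink is still on the board. The nose droops about 0.8°, so I'll trim the pitch, grip harder and check the lateral offset.

```bash
cat >> h.py <<'E'
def qpitch(deg, yaw=0.0):
    q=QD; r=Ro.from_rotvec(np.r_[DY,0]*-np.radians(deg))*Ro.from_rotvec([0,0,np.radians(yaw)])*Ro.from_quat(np.r_[q[1:],q[0]]); q=r.as_quat(); return np.r_[q[3],q[:3]]
E
python3 - <<'E'
from h import *
px=lambda a:np.array(a,float)/4+[270,130]
n=todock(world("scene",px([(390,395),(315,272),(130,485),(58,352)]),z=.0133))*1000
k=todock(world("scene",px([(447,410),(325,248)]),z=.006))*1000
print("carrier nose r,l, tail r,l",np.round(n,1).tolist(),"sill r,l",np.round(k,1).tolist())
z=np.load("scene1.npz"); d=z["d"]; im=z["im"]
D=todock(cloud("scene",d,np.ones_like(d,bool)))*1000
b=D[(D[:,0]>-120)&(D[:,0]<-40)&(D[:,1]<-55)&(D[:,1]>-110)&(abs(D[:,2])<6)]; print("bench z",np.median(b[:,2]),len(b))
b=D[(D[:,0]>5)&(D[:,0]<90)&(abs(D[:,1])<35)&(abs(D[:,2]-6)<5)]; print("deck z",np.median(b[:,2]),len(b), "slope",np.degrees(np.polyfit(b[:,0],b[:,2],1)[0]))
ctrl.close_gripper(100); rep("grip")
p=get_state()["tcp_pos"]
ctrl.movel(tcp_at(-.145,0,.0262),qpitch(1.1),max_speed=.01); rep("pitched")
im,d=vision.grab_frame("scene"); np.savez("scene2.npz",im=im,d=d); plate("scene",d,-17)
im,d=vision.grab_frame("scene"); plate("scene",d,-17)
E
```

```text
carrier nose r,l, tail r,l [[-22.6, -49.3, 13.3], [-16.5, 39.6, 13.3], [-157.3, -48.0, 13.3], [-154.8, 42.7, 13.3]] sill r,l [[1.2, -63.7, 6.0], [0.0, 59.4, 6.0]]
bench z -0.4081408258540667 994
deck z 5.616793342833999 1013 slope -0.028049574683588645
grip t 8.03 tcp dock mm [-1.4499e+02 -1.0000e-02  2.5820e+01] Fx,Fy,Fz [-0.5  0.5 -5.6] M [ 0.28 -0.06 -0.  ] w 42.0
pitched t 8.28 tcp dock mm [-1.4583e+02 -2.0000e-02  2.6300e+01] Fx,Fy,Fz [-0.8 -0.  -5.2] M [ 0.36 -0.07  0.04] w 41.4
scene 432 pitch 0.38 roll 0.07 underside z 8.6
scene 424 pitch 0.39 roll 0.06 underside z 8.5
```

```bash
cat >> h.py <<'E'
def rectify(cam, im, z, xr, yr, s=3):
    """dock-frame plan (rows: y from max down, cols: x), s px per mm, plane z (m)"""
    ci=vision.camera_info(cam); x,y=np.meshgrid(np.arange(xr[0],xr[1],1/s),np.arange(yr[1],yr[0],-1/s))
    P=np.c_[SILL+(x.reshape(-1,1)*DX+y.reshape(-1,1)*DY)/1000,np.full(x.size,z)]
    uv=cv2.projectPoints(P,cv2.Rodrigues(np.array(ci["R"]))[0],np.array(ci["t"]),np.array(ci["mtx"]),np.array(ci["dist_coeffs"]))[0].reshape(x.shape+(2,)).astype(np.float32)
    return cv2.remap(im,uv[...,0],uv[...,1],cv2.INTER_CUBIC)
E
python3 - <<'E'
from h import *
im=np.load("scene2.npz")["im"]
a=rectify("scene",im,.0148,(-165,20),(-70,70),4); b=rectify("scene",im,.006,(-30,190),(-75,75),4)
ga=cv2.GaussianBlur(a.max(2).astype(float),(9,9),0); gb=cv2.GaussianBlur(b.max(2).astype(float),(9,9),0)
X=lambda c:c/4-165
def edge(prof): return int(np.argmax(np.abs(np.gradient(prof))))
for nm,lo,hi in(("left",55,35),("right",-35,-55)):
    pts=[]
    for x in range(-95,-25,5):
        r0=int((70-lo)*4); r1=int((70-hi)*4); c=int((x+165)*4); pts.append((x,70-(r0+edge(ga[r0:r1,c]))/4))
    pts=np.array(pts); k=np.polyfit(*pts.T,1); print("car",nm,"slope deg",np.degrees(k[0]),"y@nose",np.polyval(k,-18),np.round(pts[:,1],1))
pts=[]
for y in list(range(-40,-24,3))+list(range(26,41,3)):
    r=int((70-y)*4); c0=int((-32+165)*4); c1=int((-5+165)*4); pts.append((y,-32+edge(ga[r,c0:c1])/4))
pts=np.array(pts); print("nose",np.round(pts,1).tolist(),-np.degrees(np.polyfit(*pts.T,1)[0]))
for nm,lo,hi in(("left",72,56),("right",-56,-72)):
    pts=[]
    for x in range(30,150,6):
        r0=int((75-lo)*4); r1=int((75-hi)*4); c=int((x+30)*4); pts.append((x,75-(r0+edge(gb[r0:r1,c]))/4))
    pts=np.array(pts); k=np.polyfit(*pts.T,1); print("dock",nm,"slope deg",np.degrees(k[0]),"y@0",k[1],np.round(pts[:,1],1))
pts=[]
for y in range(-50,51,10):
    r=int((75-y)*4); pts.append((y,-30+18+edge(gb[r,18*4:45*4])/4))
pts=np.array(pts); print("sill",np.round(pts[:,1],1).tolist(),-np.degrees(np.polyfit(*pts.T,1)[0]))
cv2.imwrite("pics/rect2.png",np.vstack([cv2.resize(a,(740,280)),np.zeros((6,740,3),np.uint8),cv2.resize(b,(740,300))]))
E
```

```text
car left slope deg -0.056666155562372894 y@nose 43.54527472527473 [43.5 43.8 44.5 42.5 43.  44.  45.  42.8 43.  43.8 44.5 42.8 43.2 44. ]
car right slope deg 0.05036991605545121 y@nose -48.21087912087913 [-48.5 -48.  -47.8 -47.8 -49.2 -48.8 -48.2 -48.2 -48.  -47.5 -49.  -48.5
 -48.  -48. ]
nose [[-40.0, -7.5], [-37.0, -6.5], [-34.0, -6.8], [-31.0, -7.0], [-28.0, -7.5], [-25.0, -8.0], [26.0, -7.2], [29.0, -8.0], [32.0, -6.2], [35.0, -7.2], [38.0, -7.8]] 0.12602106291397705
dock left slope deg 4.519761053068326 y@0 56.61203007518799 [56.2 56.2 56.2 56.2 56.2 67.8 69.  69.8 56.2 71.2 56.2 69.  72.  56.5
 70.8 71.5 71.2 69.8 56.2 61. ]
dock right slope deg 0.02153976673424907 y@0 -65.1327067669173 [-64.2 -66.  -66.5 -64.2 -64.2 -64.5 -64.8 -65.8 -65.5 -65.2 -65.8 -65.2
 -65.2 -65.  -65.  -64.8 -65.  -64.5 -64.2 -66.2]
sill [-1.2, -2.8, -1.8, -2.5, -3.0, -2.5, -2.0, -3.0, -2.5, -1.5, -3.0] 0.3125224337077217
```

View pics/rect2.png

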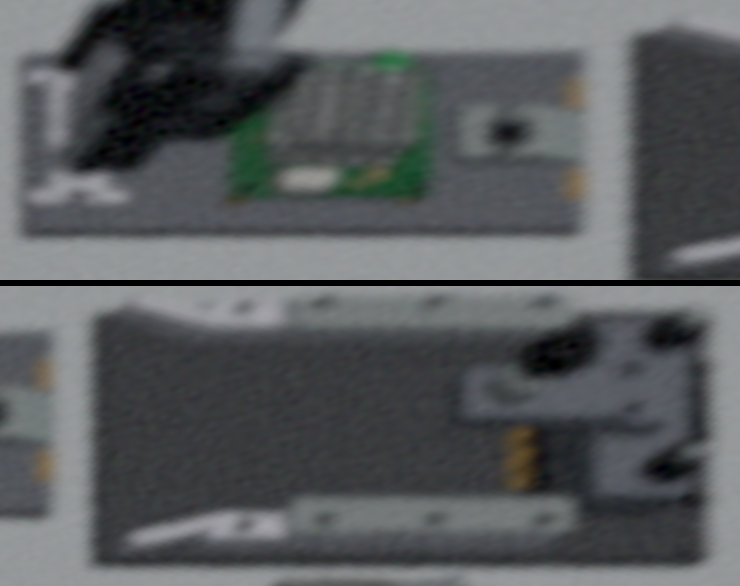

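The carrier and dock centrelines agree in the scene view to under 1 mm, with yaw about 0. The nose is 17 mm before the sill, as predicted. I'll go over the sill and set it down on the deck.

Run:
```python
from h import *
ctrl.movel(tcp_at(-.103,0,.0263),qpitch(1.1),max_speed=.04); rep("over sill")
ctrl.movel(tcp_at(-.103,0,.0246),qpitch(.5),max_speed=.01); rep("down1")
ctrl.movel(tcp_at(-.103,0,.0236),qpitch(.1),max_speed=.01); rep("down2")
im,d=vision.grab_frame("scene"); np.savez("scene3.npz",im=im,d=d); plate("scene",d,25)
```

```text
over sill t 9.57 tcp dock mm [-1.0355e+02 -2.0000e-02  2.6340e+01] Fx,Fy,Fz [-0.1  0.3 -5.5] M [ 0.38 -0.05 -0.02] w 42.0
down1 t 9.89 tcp dock mm [-102.76   -0.12   24.43] Fx,Fy,Fz [ 0.8  0.7 -5.4] M [ 0.3  -0.09 -0.02] w 41.6
down2 t 10.14 tcp dock mm [-102.98    0.17   23.78] Fx,Fy,Fz [-1.1  0.3 -2.8] M [ 0.14 -0.03  0.05] w 41.9
scene 398 pitch -0.15 roll -0.08 underside z 5.7
```

Run:
```python
from h import *
for x in(-88,-74,-60,-48,-38,-30):
    ctrl.movel(tcp_at(x/1000,0,.0235),qpitch(.1),max_speed=.04); s=rep("n%d"%(x+128)); f=s["contact_force"]
    if np.hypot(*f[:2])>14: print("STOP"); break
im,d=vision.grab_frame("scene"); np.savez("scene4.npz",im=im,d=d); plate("scene",d,x+128)
```

```text
n40 t 10.72 tcp dock mm [-8.686e+01  6.000e-02  2.349e+01] Fx,Fy,Fz [ 0.3  0.8 -3. ] M [-0.23 -0.08 -0.04] w 42.0
n54 t 11.22 tcp dock mm [-72.92   0.08  23.46] Fx,Fy,Fz [ 1.8  0.2 -2. ] M [-0.3  -0.07 -0.06] w 41.6
n68 t 11.72 tcp dock mm [-58.8    0.13  23.46] Fx,Fy,Fz [ 1.6  0.4 -1.7] M [-0.31 -0.15  0.04] w 41.9
n80 t 12.17 tcp dock mm [-46.94   0.14  23.53] Fx,Fy,Fz [ 1.7  0.3 -0.7] M [-0.29 -0.15  0.01] w 41.7
n90 t 12.57 tcp dock mm [-37.11   0.12  23.56] Fx,Fy,Fz [0.8 0.4 0.3] M [-0.15 -0.21  0.07] w 41.8
n98 t 12.92 tcp dock mm [-29.29   0.15  23.6 ] Fx,Fy,Fz [0.3 0.5 1.9] M [-0.01 -0.17  0.08] w 41.7
scene 301 pitch 0.33 roll -0.3 underside z 5.6
```

Run:
```python
from h import *
for x in(-26,-23,-20,-17,-14,-12,-10,-9):
    ctrl.movel(tcp_at(x/1000,0,.0234),qpitch(.1),max_speed=.02); ctrl.pause(.1); s=rep("n%d"%(x+128)); f=s["contact_force"]
    if np.hypot(*f[:2])>16: print("STOP"); break
def look(n,nose):
    im,d=vision.grab_frame("scene"); np.savez(n+".npz",im=im,d=d); plate("scene",d,nose)
    for r in models.masks_of("scene","plunger")[:1]:
        W=todock(cloud("scene",d,r["mask"]))*1000; print("plunger",r["p"],r["point"],r["mask"].sum(),np.percentile(W[:,2],[50,80,90]))
look("scene5",119)
z=np.load("scene4.npz")
```

```text
n102 t 13.42 tcp dock mm [-26.46   0.15  23.61] Fx,Fy,Fz [-3.4  0.3  3.5] M [ 0.71 -0.15 -0.02] w 42.1
n105 t 13.82 tcp dock mm [-23.81   0.17  23.6 ] Fx,Fy,Fz [-6.2 -0.7  4.5] M [ 1.04 -0.15  0.02] w 42.4
n108 t 14.22 tcp dock mm [-21.1    0.19  23.6 ] Fx,Fy,Fz [-5.9 -0.4  4.4] M [ 1.21 -0.29  0.02] w 41.8
n111 t 14.62 tcp dock mm [-18.21   0.19  23.56] Fx,Fy,Fz [-6.4  0.   3.6] M [ 1.25 -0.29 -0.  ] w 41.9
n114 t 15.02 tcp dock mm [-15.36   0.23  23.6 ] Fx,Fy,Fz [-5.7 -0.1  3.7] M [ 1.3  -0.25  0.06] w 41.7
n116 t 15.37 tcp dock mm [-13.06   0.23  23.58] Fx,Fy,Fz [-5.7  0.4  3.4] M [ 1.17 -0.27 -0.02] w 41.7
n118 t 15.72 tcp dock mm [-10.98   0.23  23.59] Fx,Fy,Fz [-6.6  0.1  3.7] M [ 1.11 -0.28 -0.01] w 42.2
n119 t 16.07 tcp dock mm [-10.16   0.23  23.58] Fx,Fy,Fz [-6.6  1.   3.8] M [ 1.24 -0.31 -0.02] w 41.5
scene 266 pitch 0.08 roll -0.09 underside z 5.8
plunger 0.64 [412.6, 177.3] 70 [61.63896762 63.08952016 63.65219821]
```

```bash
cat >> h.py <<'E'
U0=(np.array([412.6,177.3])).astype(int)
def knob(d):
    v,u=np.mgrid[U0[1]-9:U0[1]+8,U0[0]-8:U0[0]+9]; dd=d[v,u].ravel(); k=dd>0
    D=todock(world("scene",np.c_[u.ravel(),v.ravel()][k],dd[k]))*1000; D=D[(abs(D[:,1])<12)&(abs(D[:,0]-104)<14)&(D[:,2]>50)]
    return np.round([len(D),*np.percentile(D[:,2],[50,75,90])],1)
E
python3 - <<'E'
from h import *
for n in("scene1","scene3","scene4","scene5"): print(n,knob(np.load(n+".npz")["d"]))
for x in np.arange(-8,-1.9,.75):
    ctrl.movel(tcp_at(x/1000,0,.0234),qpitch(.1),max_speed=.01); ctrl.pause(.12); s=rep("n%.1f"%(x+128)); f=s["contact_force"]
    im,d=vision.grab_frame("scene"); k=knob(d); print("   knob",k)
    if np.hypot(*f[:2])>17 or k[1]<60: print("STOP"); break
np.savez("scene6.npz",im=im,d=d)
E
```

```text
scene1 [67.  57.4 58.9 59.7]
scene3 [71.  57.5 58.9 60.2]
scene4 [72.  56.9 58.1 59.3]
scene5 [76.  61.6 62.7 63.6]
n120.0 t 16.53 tcp dock mm [-9.21  0.24 23.61] Fx,Fy,Fz [-6.   1.2  5.1] M [ 1.21 -0.26 -0.01] w 41.9
   knob [73.  60.5 61.9 63.7]
n120.8 t 16.95 tcp dock mm [-8.64  0.22 23.59] Fx,Fy,Fz [-6.6 -0.   3.5] M [ 1.33 -0.32  0.03] w 42.0
   knob [76.  60.5 62.1 63.2]
n121.5 t 17.37 tcp dock mm [-8.59  0.2  23.58] Fx,Fy,Fz [-7.7  0.1  4.4] M [ 1.59 -0.26 -0.08] w 41.7
   knob [75.  60.4 62.1 63.2]
n122.2 t 17.78 tcp dock mm [-8.28  0.17 23.59] Fx,Fy,Fz [-7.9  0.3  4. ] M [ 1.77 -0.31 -0.02] w 41.9
   knob [77.  60.6 62.7 63.5]
n123.0 t 18.2 tcp dock mm [-7.82  0.2  23.58] Fx,Fy,Fz [-10.4  -0.3   3. ] M [ 1.88 -0.34 -0.06] w 41.8
   knob [77.  60.9 62.4 63.4]
n123.8 t 18.62 tcp dock mm [-7.35  0.15 23.58] Fx,Fy,Fz [-9.5  0.9  3.5] M [ 2.02 -0.34 -0.06] w 41.7
   knob [74.  60.9 62.  63. ]
n124.5 t 19.03 tcp dock mm [-6.84  0.17 23.6 ] Fx,Fy,Fz [-10.1  -0.    3.3] M [ 2.12 -0.37 -0.12] w 42.0
   knob [76.  61.1 62.1 63. ]
n125.2 t 19.45 tcp dock mm [-6.41  0.15 23.57] Fx,Fy,Fz [-12.3  -0.6   3.1] M [ 2.23 -0.41 -0.1 ] w 41.8
   knob [75.  60.2 62.2 62.8]
n126.0 t 19.87 tcp dock mm [-5.9   0.13 23.59] Fx,Fy,Fz [-11.3   0.1   3. ] M [ 2.38 -0.39 -0.1 ] w 41.7
   knob [77.  61.1 62.2 63.2]
```

Run:
```python
from h import *
for x in np.arange(-1.4,3,.6):
    ctrl.movel(tcp_at(x/1000,0,.0234),qpitch(.1),max_speed=.01); ctrl.pause(.1); s=rep("n%.1f"%(x+128)); f=s["contact_force"]
    im,d=vision.grab_frame("scene"); k=knob(d); print("   knob",k)
    if np.hypot(*f[:2])>19 or k[1]<59.3: print("STOP"); break
np.savez("scene6.npz",im=im,d=d); plate("scene",d,123.5)
```

```text
n126.6 t 20.27 tcp dock mm [-5.59  0.14 23.59] Fx,Fy,Fz [-12.1   0.4   3.8] M [ 2.43 -0.35 -0.08] w 41.7
   knob [75.  60.7 62.2 63. ]
n127.2 t 20.67 tcp dock mm [-4.73  0.14 23.59] Fx,Fy,Fz [-11.5   0.6   2.3] M [ 2.35 -0.4  -0.12] w 42.0
   knob [70.  57.  58.6 59.4]
STOP
scene 260 pitch 0.22 roll -0.19 underside z 5.7
```

The plunger dropped (knob back to 57 from 61) at the predicted place. I'll ease off the push, check it holds, release and retreat.

Run:
```python
from h import *
for x in(-1.5,-2.8,-4,-5):
    ctrl.movel(tcp_at(x/1000,0,.0234),qpitch(.1),max_speed=.01); ctrl.pause(.1); s=rep("back%.1f"%x); f=s["contact_force"]
    if f[:2]@DX>-2.5: break
im,d=vision.grab_frame("scene"); print("knob",knob(d))
ctrl.ungrasp(); rep("open")
im,d=vision.grab_frame("scene"); print("knob",knob(d)); plate("scene",d,123.5)
p=get_state()["tcp_pos"]
ctrl.movel([p[0],p[1],.12],max_speed=.08); rep("up")
ctrl.movep([p[0]+.02,p[1]+.02,.26],QD); rep("clear")
im,d=vision.grab_frame("scene"); np.savez("scene7.npz",im=im,d=d); print("knob",knob(d)); plate("scene",d,123.5)
cv2.imwrite("pics/scene7c.png",cv2.resize(im[140:265,300:480],None,fx=4,fy=4,interpolation=cv2.INTER_CUBIC))
T,im,d=wlook("w7")
cv2.imwrite("pics/w7c.png",im)
```

```text
back-1.5 t 21.07 tcp dock mm [-4.72  0.13 23.59] Fx,Fy,Fz [-9.8 -0.3  2.8] M [ 2.07 -0.39 -0.06] w 42.0
back-2.8 t 21.45 tcp dock mm [-4.7   0.13 23.6 ] Fx,Fy,Fz [-7.4 -0.6  3.6] M [ 1.53 -0.28  0.03] w 42.0
back-4.0 t 21.82 tcp dock mm [-4.79  0.14 23.57] Fx,Fy,Fz [-5.1 -0.7  4.9] M [ 1.22 -0.26  0.12] w 41.7
back-5.0 t 22.17 tcp dock mm [-4.87  0.2  23.6 ] Fx,Fy,Fz [-3.   0.1  5.8] M [ 0.76 -0.24  0.12] w 42.3
knob [71.  57.1 58.2 59.5]
open t 22.72 tcp dock mm [-4.63 -0.16 23.22] Fx,Fy,Fz [-0.4  0.5  0.2] M [0.08 0.01 0.02] w 85.4
knob [70.  57.2 58.4 59.5]
scene 233 pitch 0.1 roll -0.26 underside z 5.8
up t 24.12 tcp dock mm [ -4.75  -0.46 119.38] Fx,Fy,Fz [ 1.1  0.4 -0.4] M [-0.01  0.01  0.04] w 85.2
clear t 24.75 tcp dock mm [-28.12  15.8  260.03] Fx,Fy,Fz [ 0.7 -0.3 -0.3] M [-0.03  0.02  0.03] w 85.4
knob [67.  57.6 58.7 59.1]
scene 347 pitch 0.23 roll -0.21 underside z 6.0
```

View pics/scene7c.png

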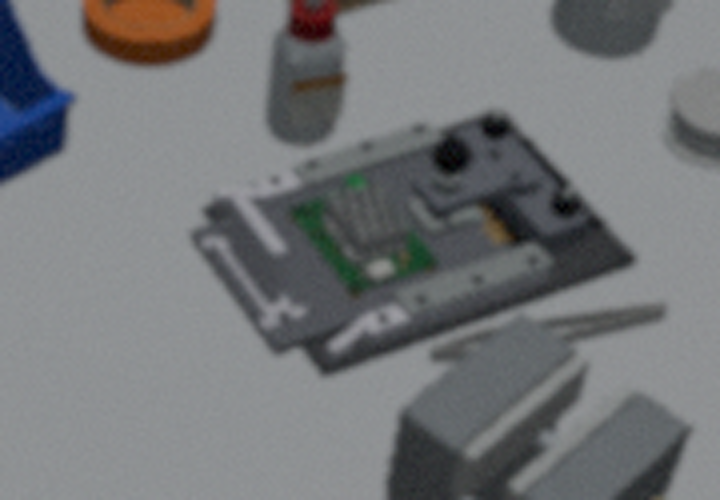

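View pics/w7c.png

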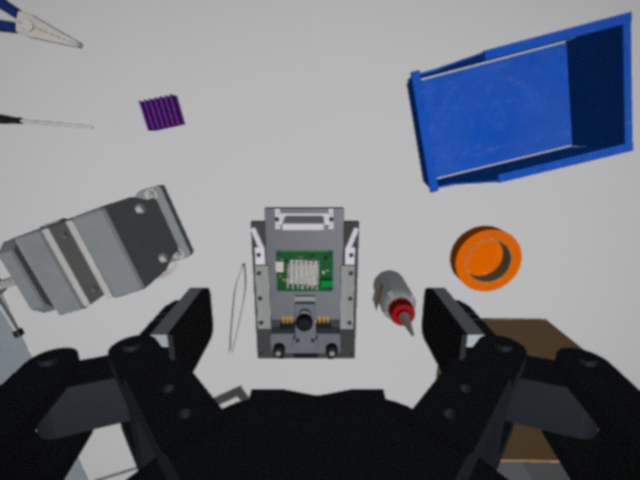

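scene7c shows the carrier between the rails with its nose under the plunger arm, the sink in place on the board, and the bottle and tweezers undisturbed. w7 shows the sink at (303,273), spanning 0.19 to 0.75 of the board width, against 0.18 to 0.75 before. The arm is clear, so I'll hand in.

Run:
```python
from h import *
ctrl.pause(.5); im,d=vision.grab_frame("scene"); print("knob",knob(d)); plate("scene",d,123.5); rep()
ticket.close_job()
```

```text
knob [73.  57.1 58.7 59.8]
scene 356 pitch 0.03 roll -0.12 underside z 5.8
 t 25.4 tcp dock mm [-28.08  15.87 259.91] Fx,Fy,Fz [ 0.1  0.3 -0.3] M [-0.06 -0.03 -0.04] w 85.4
the job is handed in; nothing more can be done
```

The carrier is latched in the dock and released, and I handed the job in at 25.4 s of the 48 s allowed.

**How it went:** I held the tab by its 44 mm width and lifted the carrier only about 9 mm to clear the sill. The nose drooped about 0.8° when first lifted, so I trimmed the pitch before crossing. After setting it on the deck I slid it between the rails with almost no side force. I pressed it home in small steps with at most about 12 N until the plunger dropped, then eased off, let go and moved clear.

**Last checks:**
- **Plunger:** the knob rose about 4 mm on the ramp. It is back at its rest height, before and after release and again half a second later.
- **Carrier:** it lies level within about 0.3° and sits on the deck. Its nose is about 123 mm past the sill, against the 124.6 mm I had estimated from the knob (the stated range is 119 to 133 mm).
- **Heat sink:** it is at the same place on the board as before, to within what the picture shows.
- **Other things:** the bottle, tweezers, pliers and the purple look-alike in view look untouched. I did not look at the fuse pack or the other purple look-alike again, but the arm did not go near them.

**Checks that failed or were weaker:** the top camera gave nothing for the carrier while the arm hid it, so the checks while it was held came from the scene camera and the wrist force. The scene camera put the dock about 2 mm to one side of the wrist camera's estimate. The carrier was off by about the same amount in that view, so the fit between them was not affected.

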